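# Sort the used samples, solvent bottles and pipette back to their holders

### The job

Clear up after the run: sort the mixed things standing and lying on the instrument bench on the right into their holders on the bench on the left. The two sample vials go upright into the two free holes of the white vial rack, the amber bottle and the red-capped wash bottle stand in the blue bottle carrier, one on each side of its divider, and the pipette lies across both cradles of its grey rest, either way round. Do not knock any glass over, and leave the vial already in the rack and the pack of small vials where they are.

Things in the scene. Friction and masses are not known exactly. Their poses are not given: they have to be found in the camera images.
- vial_a: RED-capped sample vial, to go in the rack: slim clear vial, white label, 28 mm diameter, 96 mm high, cap on the top 20 mm, 32 g. Stands at one of four places on the right-hand bench (z = 0), drawn by chance. 0.13 m behind these a tall instrument stands, its face along the x, y direction (0.5, 0.87). Origin: centre of the underside, z up along its axis.
- vial_c: WHITE-capped sample vial, to go in the rack: otherwise like the red-capped one, 28 mm diameter, 96 mm high, 32 g, at another of the four places on the right-hand bench. Origin: centre of the underside, z up along its axis.
- bottle_amber: Amber bottle with a black cap, to go in the carrier: 56 mm diameter, 115 mm high, 160 g, at another of the four places. For contact a plain cylinder of 56 mm, 111 mm high: grip it across the 56 mm at any height. Origin: centre of the underside, z up along its axis.
- wash_vial: Wash bottle, clear with a white label and a RED cap, to go in the carrier; thicker than the vials: 48 mm diameter, 100 mm high, 110 g, at the last of the four places. For contact a plain cylinder of 48 mm, 96 mm high: grip it across the 48 mm at any height. Origin: centre of the underside, z up along its axis.
- pipette: White pipette, lies at the left end of the right-hand bench: 231 mm long, 24 mm high, 85 g. y: along it to the thin tip; z up; origin mid-length, at the underside. The handle, the only solid part, spans y = -91 to +36 mm, x = +19 mm on one side, on the other tapering from -19 (y = -85) to -8 mm (y = +32). Grip across x at the balance point y = -27: 33 mm wide, centre x = +3, mid-height 12 mm.
- vial_rack: White rack, TARGET of the vials, fixed on the left-hand bench: 60 (x) x 180 (y) x 40 mm high. Origin: centre of the underside, z up. Three 44 mm holes through its top plate at x = 0, y = -54, 0, +54 mm; vials stand on its base, 6 mm above the origin. y = +54 is taken by another vial; 0 and -54 are free. The three holders lie side by side, 100 mm apart, y axes nearly parallel, in any order.
- bottle_carrier: Blue open-topped bottle carrier, TARGET of the bottles, fixed on the left-hand bench: 80 (x) x 172 (y) mm, walls 3 mm thick, 38 mm high. Origin: centre of the underside, z up. A divider at y = 0, 32 mm high, leaves two bays 74 x 81 mm inside, centred at x = 0, y = -42 and +42 mm, floor 4 mm above the origin. One bottle to a bay, either one.
- pipette_rest: Grey pipette rest, TARGET of the pipette, fixed on the left-hand bench: foot 66 (x) x 116 (y) mm. Origin: centre of the underside, z up. Two cradles, 9 mm thick, at y = -40 and +40 mm: level seats 48 mm wide, 30 mm above the origin, between horns flaring up to 46 mm. The pipette lies along y, its balance point at y = 0, its handle on both seats; between them there is room for fingers.
- vial_b: Another red-capped vial, 28 mm diameter, 96 mm high, that stands already in the rack's hole at y = +54 mm: a bystander, leave it. Origin: centre of the underside, z up along its axis.
- vial_pack: Low white pack of small blue- and white-capped vials, 66 x 136 x 34 mm, loose at the far right of the right-hand bench: a bystander, leave it. Origin: centre of the underside. Tall instruments close off this bench behind the work: cross between the benches near the robot, not in a wide arc.

How it is judged:
By the outcome, as a careful person would: the job done as asked, in the order asked, and still so for the second after the job is handed in, with the robot touching nothing.
It also fails if it takes over 141 s, if anything falls off the work surface, if the arm or the gripper's body presses on something with over 40 N, if the wrist force passes 120 N, or if a joint passes its speed limit or range.

### The arm

A 6-joint arm with a two-finger parallel gripper is mounted at the origin on a cart in front of the work surface, level with it; the furniture and walls round the work are solid. World frame = base frame: x ahead of the robot, y to its left, z up, the work surface at z = 0. Lengths are in m, angles in rad, forces in N, time in s.
With the tool pointing down it reaches from about 0.35 to 0.925 m from the base axis. Payload 6.4 kg.
Tool frame: the origin (TCP) lies at the very end of the fingers, on their centre line; the grasp point (between the pads) lies 19 mm behind it; z points along the fingers, y is the line along which they close (so a half turn about z gives the same grasp; the last joint's range is limited). The gripper opens to 94 mm and grips with 3 to 60 N. Pads are 16 mm wide; open, the fingers measure 119 mm over their backs; the gripper's body (75 mm by 177 mm) begins 78 mm behind the grasp point.
Start: joints at [1.062, 0.245, 1.558, -0, 1.339, -0.174], TCP at [0.214, 0.614, 0.182] pointing down, gripper open.
Joint ranges: [-3.13, 3.13], [-1.02, 2.26], [0.13, 2.54], [-0.95, 4.09], [0.21, 2.88], [-2.74, 2.74]. Speed limits (rad/s): [2.57, 2.57, 3.14, 3.14, 3.14, 3.14].

### API

Orientations are given as a rotation vector (axis times angle).
In Python, from station import * gives the robot as it stands. Calls block until the motion is done:
- move_ptp(position, orientation): joint-space move of the TCP to a pose.
- servo_line(position, frame=None, max_speed=0.15, guard=None): straight line of the TCP; frame=None keeps the orientation; max_speed is the mean speed in m/s. With guard (N) it stops when the force on the tool has changed by that much, and returns True; else False.
- move_joints(angles): joint-space move.
- ungrasp() and grab(): open the fingers fully, or close them until they stop; the grip force is fixed at half the most.
- pause(seconds).
- solve_ik(position, orientation): joint angles nearest the present ones, or None.
- observe(): the state.
- camera(name): name is "scene" or "top" or "wrist"; returns the picture (480x640x3 uint8, blue, green, red); there is no depth.
- calibration(name): a dict with "camera_matrix" (3x3 intrinsics, pixels), "k1" (the pictures are not rectified: a ray, as slopes to the right and down, at radius r is drawn at 1 + k1 r^2 times it, then the intrinsics apply), "R" (3x3) and "t" (3): a world point X has camera coordinates R X + t. Camera axes: x right, y down, z forward; pixel columns grow to the right and rows downward; lengths in m; the calibration is good to about 2 mm. A picture is of the moment at which its call begins: read the wrist's pose just before it. calibration takes no time and is no camera call; for the wrist camera it gives the pose at the moment of the call.
A pose or a line that the arm cannot do raises PlanningError and nothing moves.
- sign_off(): hands the job in; it is judged then, once.
The state is a dict: "time": time; "joint_pos": joint angles; "joint_vel": joint speeds; "joint_torque": joint torques, N m; "tcp_pos": TCP position; "eef_rot": TCP orientation; "ft_force": force on the tool from outside, world axes, zero at the start; "torque": the same for the moment, N m; "grip_width": finger opening in m; "grasp_force": force on a finger pad.
Only numpy, scipy, OpenCV 4.12 (cv2) and the standard library are available. Lean on these libraries where they do the work, as an engineer would, in place of code of your own. Each camera call takes 0.05 s, during which the arm holds its last target. There are 200 camera calls.

## Working session

There is one attempt and no reset: what is moved stays moved. The work goes in short steps, each a Python script; the robot and the scene stay as the last script left them, time stands still between calls to the robot, and variables do not carry over. Pictures are saved under pics/ and viewed, at most 14 in all, crops included, and the job is handed in when it is done.

```bash
ls; mkdir -p pics; python3 - <<'E'
from station import *
import cv2
for n in("scene","top","wrist"):
    c=calibration(n);cv2.imwrite(f"pics/{n}0.png",camera(n));print(n,c)
print(observe())
E
```

```text
pics
scene {'camera_matrix': array([[465.31273928,   0.        , 325.2331323 ],
       [  0.        , 465.31273928, 240.31040302],
       [  0.        ,   0.        ,   1.        ]]), 'k1': -0.027892949103656826, 'R': array([[ 0.70592546, -0.7082844 ,  0.00156548],
       [-0.45390311, -0.4540859 , -0.76666679],
       [ 0.54372899,  0.54049903, -0.64204329]]), 't': array([-0.35621982,  0.23137989,  1.0312775 ])}
top {'camera_matrix': array([[528.8549498 ,   0.        , 314.32362248],
       [  0.        , 528.8549498 , 252.2420401 ],
       [  0.        ,   0.        ,   1.        ]]), 'k1': -0.15186690524988114, 'R': array([[-0.02353349, -0.99966633,  0.01064873],
       [-0.98977876,  0.02179944, -0.1409354 ],
       [ 0.14065623, -0.01385659, -0.98996152]]), 't': array([-0.02808762,  0.45758677,  1.55518184])}
wrist {'camera_matrix': array([[331.55480217,   0.        , 315.43452002],
       [  0.        , 331.55480217, 237.99586368],
       [  0.        ,   0.        ,   1.        ]]), 'k1': 0.020867161076766606, 'R': array([[ 0.32899131,  0.94433221, -0.00118225],
       [ 0.91792042, -0.31949531,  0.23525484],
       [ 0.221781  , -0.07848201, -0.971933  ]]), 't': array([-0.649628  , -0.02264012,  0.38944099])}
{'time': 0.15, 'joint_pos': array([ 1.06189365e+00,  2.45629366e-01,  1.55871619e+00,  1.14903267e-05,
        1.33874688e+00, -1.74147280e-01]), 'joint_vel': array([ 0.00061241, -0.00105149, -0.00488323,  0.00013647, -0.00071441,
        0.00030042]), 'joint_torque': array([ 1.39220738e-03, -4.16264427e+01, -3.14985073e+01,  6.86319801e-02,
        3.16318218e-02, -1.01750752e-04]), 'tcp_pos': array([0.21332195, 0.61346735, 0.18112365]), 'eef_rot': array([-5.23299301e-01, -3.09718183e+00,  2.21354928e-03]), 'ft_force': array([-0.282458  , -0.52370139,  0.05875265]), 'torque': array([0.00375495, 0.03957938, 0.03871056]), 'grasp_force': 0.0, 'grip_width': 0.09411482870404313}
```

View pics/scene0.png

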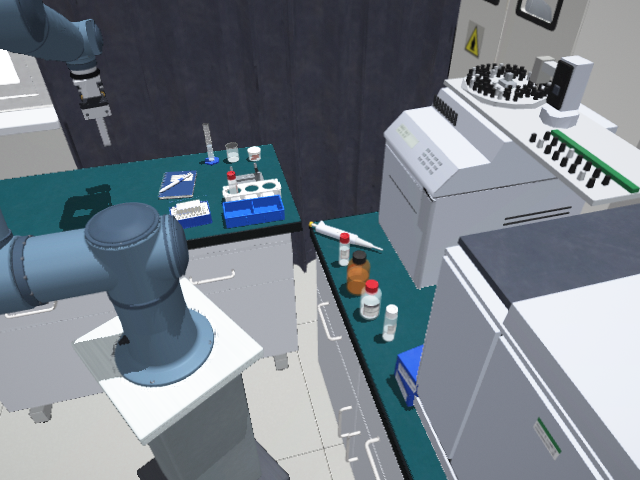

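View pics/top0.png

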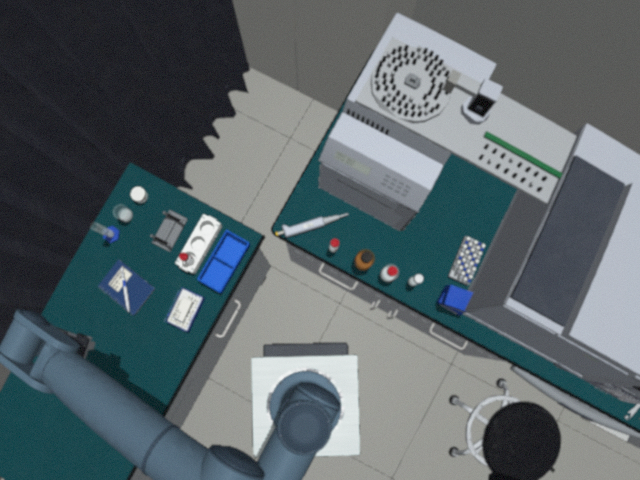

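View pics/wrist0.png

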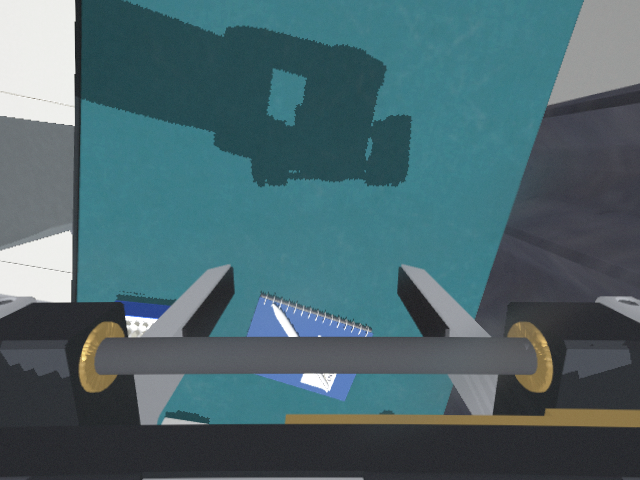

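The scene picture shows the pipette and the four glasses in a row on the right bench. The top picture gives pipette (310,226), red vial cap (334,242), amber (365,258), wash (390,272), white vial (417,280). On the left bench it gives rest (170,230), rack (198,243), with a red-capped vial at its near-left end (185,258), and carrier (223,262). The wrist camera is looking at the notebook, so it needs moving.

```bash
cat > h.py <<'E'
import numpy as np, cv2, pickle
from station import *
from scipy.spatial.transform import Rotation as Ro
from scipy.optimize import least_squares
def D(c): return np.array([c['k1'],0,0,0,0])
def proj(c,X):
    return cv2.projectPoints(np.atleast_2d(np.float64(X)),cv2.Rodrigues(c['R'])[0],c['t'],c['camera_matrix'],D(c))[0][:,0]
def ray(c,uv):
    n=cv2.undistortPointsIter(np.float64([[uv]]),c['camera_matrix'],D(c),None,None,(3,50,1e-10))[0,0]
    return -c['R'].T@c['t'], c['R'].T@np.array([n[0],n[1],1])
def atz(c,uv,z):
    o,d=ray(c,uv); return o+d*(z-o[2])/d[2]
def tri(obs):
    """obs: list of (calib, uv); least squares, returns point and max px error"""
    A=np.zeros((3,3));b=np.zeros(3)
    for c,uv in obs:
        o,d=ray(c,uv);d/=np.linalg.norm(d);P=np.eye(3)-np.outer(d,d);A+=P;b+=P@o
    f=lambda X:np.concatenate([proj(c,X)[0]-uv for c,uv in obs])
    r=least_squares(f,np.linalg.solve(A,b)); return r.x,abs(r.fun).max()
def down(yaw):
    """tool z down, tool y (closing line) at world angle yaw"""
    y=np.array([np.cos(yaw),np.sin(yaw),0]);z=np.array([0,0,-1.]);return Ro.from_matrix(np.c_[np.cross(y,z),y,z]).as_rotvec()
def snap(cam,name):
    c=calibration(cam);im=camera(cam);cv2.imwrite(f'pics/{name}.png',im);pickle.dump(c,open(f'pics/{name}.pkl','wb'))
def cal(name): return pickle.load(open(f'pics/{name}.pkl','rb'))
E
python3 - <<'E'
from h import *
t=calibration('top')
for n,uv,z in [('pip',(310,226),.01),('red',(334,242),.096),('amb',(365,258),.115),('wash',(390,272),.1),('white',(417,280),.096),('rest',(170,230),.03),('rack',(198,243),.04),('carr',(223,262),.03),('pack',(467,260),.03)]:
    p=atz(t,uv,z);print(n,p.round(3),np.hypot(*p[:2]).round(3),np.arctan2(p[1],p[0]).round(2))
w=calibration('wrist');o=observe();T=Ro.from_rotvec(o['eef_rot'])
C=-w['R'].T@w['t'];print('cam in tool',T.inv().apply(C-o['tcp_pos']),'axes in tool',T.inv().apply(w['R']).round(3))
print(T.as_matrix().round(3))
q=o['joint_pos']
for p,y in [((.45,.35,.35),0),((.45,.35,.35),1.57),((.5,.0,.35),0),((.5,-.2,.35),1.57)]:
    for k in(0,np.pi): print(p,y,k,solve_ik(p,down(y+k)))
E
```

```text
pip [ 0.542 -0.027  0.01 ] 0.542 -0.05
red [ 0.476 -0.095  0.096] 0.486 -0.2
amb [ 0.425 -0.181  0.115] 0.462 -0.4
wash [ 0.385 -0.254  0.1  ] 0.461 -0.58
white [ 0.36  -0.332  0.096] 0.49 -0.74
rest [0.535 0.4   0.03 ] 0.669 0.64
rack [0.492 0.311 0.04 ] 0.582 0.56
carr [0.434 0.237 0.03 ] 0.494 0.5
pack [ 0.423 -0.504  0.03 ] 0.658 -0.87
cam in tool [ 0.06928263  0.00035569 -0.2020651 ] axes in tool [[-0.     1.    -0.001]
 [-0.972 -0.001 -0.236]
 [-0.236  0.     0.972]]
[[-0.944  0.329 -0.001]
 [ 0.329  0.944 -0.001]
 [ 0.    -0.001 -1.   ]]
(0.45, 0.35, 0.35) 0 0 [ 4.62222402e-01 -2.95724860e-02  1.55368094e+00 -4.44089210e-16
  1.61748420e+00  4.62222402e-01]
(0.45, 0.35, 0.35) 0 3.141592653589793 [ 0.4622224  -0.02957249  1.55368094  0.          1.6174842  -2.67937025]
(0.45, 0.35, 0.35) 1.57 0 [ 4.62222402e-01 -2.95724860e-02  1.55368094e+00 -4.44089210e-16
  1.61748420e+00 -1.10777760e+00]
(0.45, 0.35, 0.35) 1.57 3.141592653589793 [ 4.62222402e-01 -2.95724860e-02  1.55368094e+00 -4.44089210e-16
  1.61748420e+00  2.03381506e+00]
(0.5, 0.0, 0.35) 0 0 [-2.27148304e-01 -2.03000563e-01  1.71234787e+00 -4.44089210e-16
  1.63224534e+00 -2.27148304e-01]
(0.5, 0.0, 0.35) 0 3.141592653589793 None
(0.5, -0.2, 0.35) 1.57 0 [-0.59115369 -0.1069353   1.62716799  0.          1.62135997 -2.16115369]
(0.5, -0.2, 0.35) 1.57 3.141592653589793 [-5.91153693e-01 -1.06935304e-01  1.62716799e+00 -4.44089210e-16
  1.62135997e+00  9.80438961e-01]
```

```bash
python3 - <<'E'
from h import *
t0=observe()['time']
for n,p,y in [('L1',(.53,.21,.25),1.02),('L2',(.60,.33,.25),1.02),('R1',(.37,-.09,.25),1.05+np.pi),('R2',(.33,-.21,.25),1.05+np.pi)]:
    move_ptp(p,down(y)); pause(.3); snap('wrist',n); o=observe(); print(n,o['tcp_pos'],o['joint_pos'].round(2),o['time'])
E
```

```text
L1 [0.52989073 0.21031119 0.24994286] [ 0.18  0.01  1.69 -0.    1.44 -0.84] 2.375
L2 [0.59996722 0.3292004  0.25056182] [ 0.34  0.28  1.39 -0.    1.47 -0.68] 3.3417
R1 [ 0.37009638 -0.08989085  0.2500044 ] [-0.54 -0.5   2.11  0.    1.53  1.55] 5.6167
R2 [ 0.33035629 -0.2093337   0.25004053] [-0.86 -0.47  2.09  0.    1.52  1.23] 6.5417
```

```bash
python3 - <<'E'
import cv2,numpy as np
for s in 'LR':
    pass
    for k in '12':
        im=cv2.imread(f'pics/{s}{k}.png'); im=im[0:330]; 
        cv2.imwrite(f'pics/{s}{k}c.png',cv2.resize(im,(800,412),interpolation=cv2.INTER_CUBIC))
E
```

```text
(no output)
```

View pics/L1c.png

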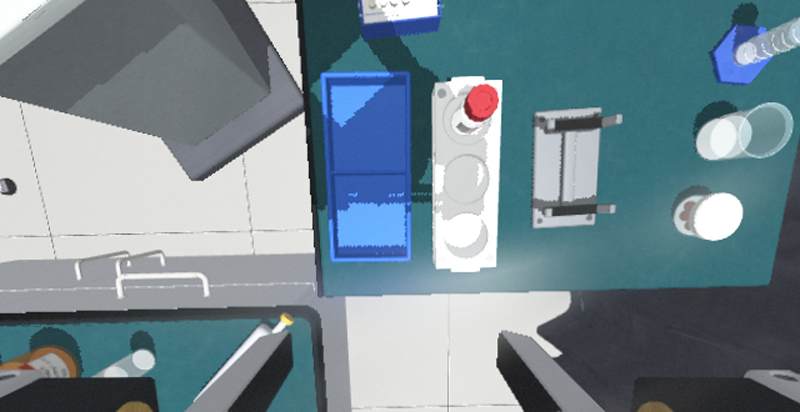

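View pics/L2c.png

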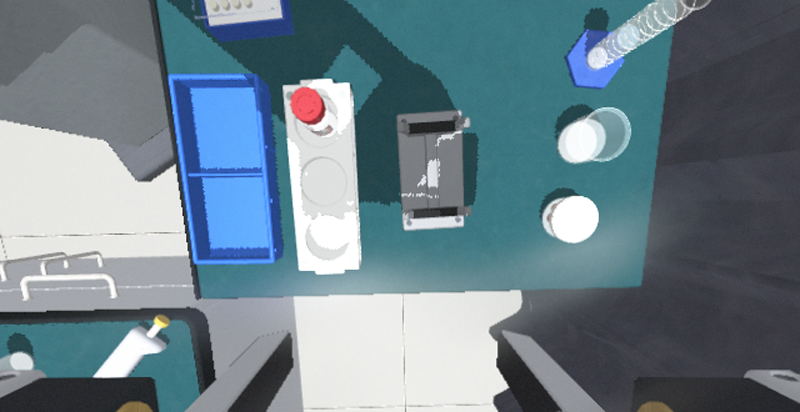

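View pics/R1c.png

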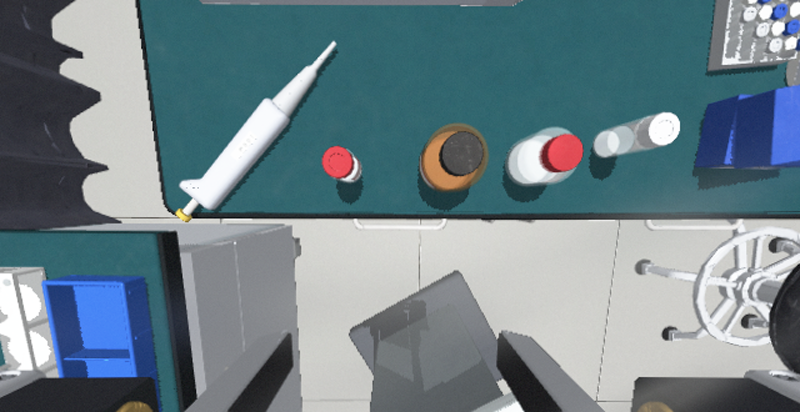

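View pics/R2c.png

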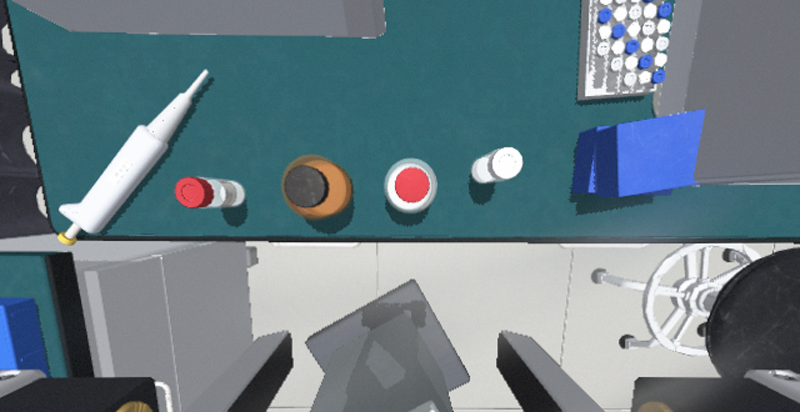

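L1/L2 (1.25x) show the carrier at about (370,165)/(225,170), the rack at (467,175)/(325,180) with vial_b at its top end, and the rest at (567,167)/(432,170). R1/R2 show the pipette, red vial cap at (338,162)/(193,192), amber cap at (463,153)/(305,186), wash cap at (563,152)/(412,185) and white cap at (664,128)/(507,163). I'll enlarge crops to read the points more closely.

```bash
python3 - <<'E'
import cv2,numpy as np
def crop(im,x,y,w,h,s):
    return cv2.resize(im[y:y+h,x:x+w],None,fx=s,fy=s,interpolation=cv2.INTER_CUBIC)
I={k:cv2.imread(f'pics/{k}.png') for k in('L1','L2','R1','R2')}
cv2.imwrite('pics/L1d.png',crop(I['L1'],250,50,250,175,3.2))
cv2.imwrite('pics/L2d.png',crop(I['L2'],130,50,250,175,3.2))
cv2.imwrite('pics/Rd.png',np.vstack([crop(I['R1'],130,20,430,160,1.85),crop(I['R2'],40,48,430,152,1.85)]))
E
```

```text
(no output)
```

View pics/L1d.png

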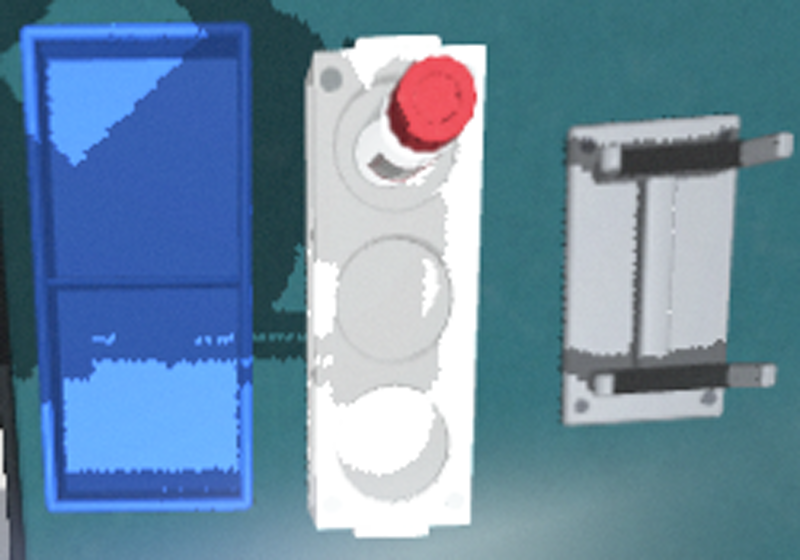

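View pics/L2d.png

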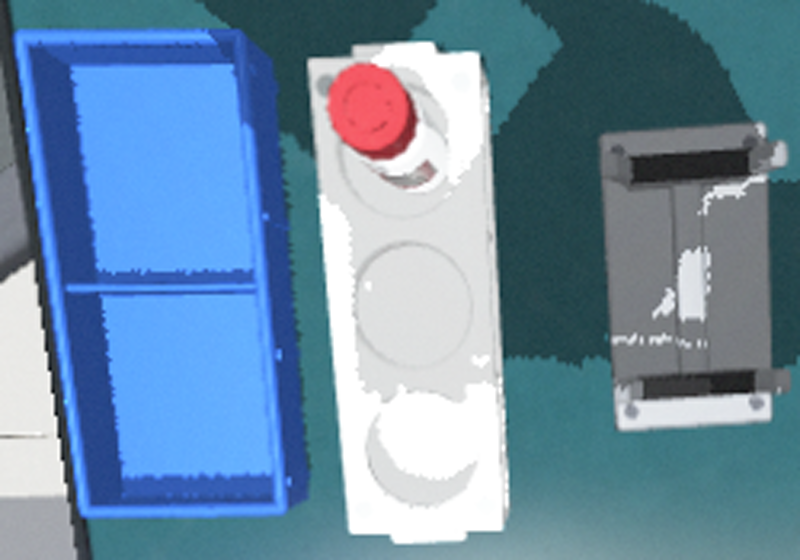

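View pics/Rd.png

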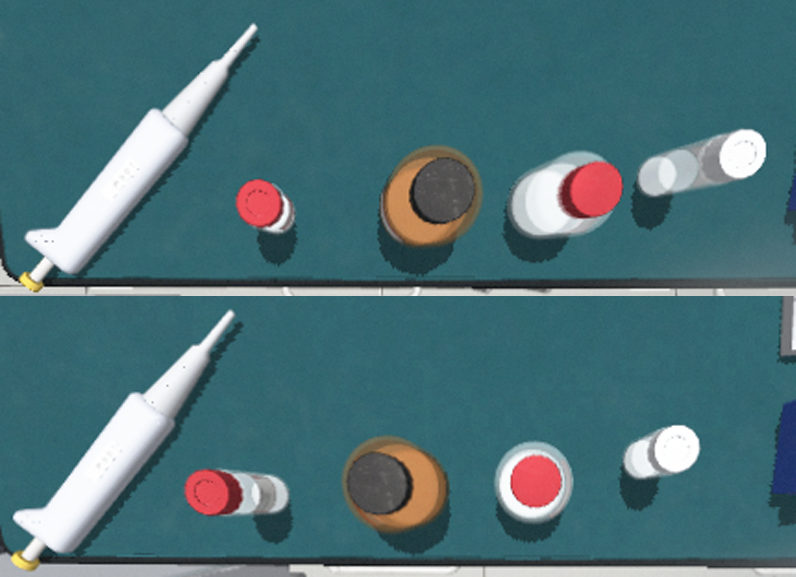

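The crops show:
- **Carrier:** rim corners and divider are clear.
- **Rack:** the two free holes are at (393,298) and (391,442) in L1d, and (414,305) and (423,447) in L2d.
- **Rest:** the dark seat strips are at (680,158) and (670,379) in L1d, and (690,167) and (697,384) in L2d.
- **Right bench (Rd):** the cap tops, the pipette's tip and button, and its hook on the upper-left (−x) side are all readable.

Next I'll triangulate these.

```bash
cat > meas.py <<'E'
from h import *
c={k:cal(k) for k in('L1','L2','R1','R2')}
def u(k,p):
    if k[0]=='L': s=3.2;o={'L1':(250,50),'L2':(130,50)}[k]
    else: s=1.85;o={'R1':(130,20),'R2':(40,48-296/1.85)}[k]
    return (np.array(p)+.5)/s-.5+o
def M(n,a,b):
    s=n; k=('R1','R2') if n in RN else ('L1','L2')
    X,e=tri([(c[k[0]],u(k[0],a)),(c[k[1]],u(k[1],b))]); P[n]=X; print(n,(X*1000).round(1),'err',e.round(1))
RN='red amber wash white tip button shR shL buR hook'.split(); P={}
M('red',(260,203),(211,491));M('amber',(444,190),(378,483));M('wash',(595,188),(537,481));M('white',(743,153),(680,448))
M('tip',(254,27),(231,313));M('button',(31,282),(24,561));M('shR',(187,135),(172,413));M('shL',(155,110),(134,395));M('buR',(75,272),(63,552));M('hook',(27,235),(15,517))
for i,(a,b) in enumerate([((22,26),(16,32)),((250,25),(242,31)),((252,507),(290,514)),((50,508),(85,516))]): M(f'car{i}',a,b)
M('div0',(48,282),(66,288));M('div1',(243,284),(255,288))
M('h+',(394,148),(397,155));M('h0',(393,298),(414,305));M('h-',(391,442),(423,447));M('rk1',(487,44),(483,52));M('rk2',(470,524),(505,529))
M('seat+',(680,158),(690,167));M('seat-',(670,379),(697,384));M('foot0',(570,128),(600,137));M('foot3',(565,425),(618,430));M('foot2',(722,416),(770,420))
if __name__=='__main__':
    d=lambda a,b:(np.linalg.norm((P[a]-P[b])[:2])*1000).round(1)
    ang=lambda a,b:np.arctan2(*(P[a]-P[b])[1::-1]).round(3)
    print('carrier sides',d('car0','car1'),d('car1','car2'),d('car2','car3'),'ctr',sum(P[f'car{i}'] for i in range(4))/4,'div mid',(P['div0']+P['div1'])/2,'yaw y',ang('car1','car2'),ang('car0','car3'))
    print('holes',d('h+','h0'),d('h0','h-'),ang('h+','h-'),'rk',d('rk1','rk2'),ang('rk1','rk2'))
    print('seats',d('seat+','seat-'),ang('seat+','seat-'),ang('foot0','foot3'),'feet',d('foot0','foot3'),'ctr',(P['seat+']+P['seat-'])/2, (P['foot0']+P['foot2'])/2)
    print('pip len',d('tip','button'),ang('tip','button'),'handle edge',d('shR','buR'),ang('shR','buR'),'mid',(P['tip']+P['button'])/2)
    for a in ('red','amber','wash','white'): print(a,'reproj top cam',proj(calibration('top'),P[a])[0].round(0))
E
python3 meas.py
```

```text
red [475.9 -96.1  89.8] err 0.3
amber [ 430.3 -184.8  112.1] err 0.1
wash [ 389.5 -260.1   94.5] err 0.3
white [ 365.2 -338.5   89.9] err 0.3
tip [ 577.9 -142.9   12.3] err 0.1
button [519.6  75.8  14.1] err 0.0
shR [548.3 -70.8   8.6] err 1.2
shL [565.6 -62.2  22.1] err 0.2
buR [508.1  41.   25.4] err 0.0
hook [544.3  56.9  19.8] err 0.5
car0 [342.2 247.1  34.6] err 0.1
car1 [384.9 315.9  38.5] err 0.1
car2 [532.9 228.1  32.6] err 0.2
car3 [491.2 159.8  34.8] err 0.4
div0 [419.  206.6  32.7] err 0.1
div1 [458.  268.8  41. ] err 0.3
h+ [446.6 339.6  38.3] err 0.0
h0 [492.4 314.9  32.4] err 0.1
h- [539.  287.9  33.3] err 0.1
rk1 [433.9 384.9  35.8] err 0.0
rk2 [582.7 298.3  37.2] err 0.1
seat+ [504.9 429.7  29. ] err 0.2
seat- [574.8 391.8  30.4] err 0.2
foot0 [474.7 409.1   3.4] err 0.3
foot3 [575.7 355.9   3.4] err 0.1
foot2 [605.3 411.6   6.6] err 0.2
carrier sides 80.9 172.1 80.1 ctr [0.43781279 0.23773866 0.0351305 ] div mid [0.43849565 0.23770942 0.03683171] yaw y 2.606 2.611
holes 52.0 53.9 2.631 rk 172.2 2.615
seats 79.5 2.644 2.657 feet 114.2 ctr [0.5398555  0.41075115 0.0296757 ] [0.53998226 0.41037639 0.00501195]
pip len 226.4 -1.31 handle edge 118.7 -1.225 mid [ 0.54876556 -0.03355637  0.01322262]
red reproj top cam [334. 243.]
amber reproj top cam [366. 256.]
wash reproj top cam [392. 271.]
white reproj top cam [419. 279.]
```

Heights come out 3–6 mm low throughout, which is a wrist calibration bias. With that allowed for, they agree with the given sizes, both benches are at z=0, and the spacings match (80×172, 54, 80, 114 mm). I'll re-intersect at the known heights, fit the poses, and start with the red vial.

```bash
cat > fit.py <<'E'
import io,contextlib
with contextlib.redirect_stdout(io.StringIO()):
    import meas
from h import *
def Z(ks,a,b,z): return np.mean([atz(meas.c[k],meas.u(k,p),z)[:2] for k,p in zip(ks,(a,b))],0)
L=('L1','L2');R=('R1','R2')
def pose(model,pts):
    g=lambda q:(np.array(model)@np.array([[np.cos(q[2]),np.sin(q[2])],[-np.sin(q[2]),np.cos(q[2])]])+q[:2]-pts).ravel()*1000
    pts=np.array(pts);best=min((least_squares(g,[*pts.mean(0),a],loss='soft_l1',x_scale=[.01,.01,.1]) for a in np.arange(-3,3.1,1)),key=lambda r:r.cost)
    return best.x,np.abs(g(best.x)).max()
G={}
G['red']=Z(R,(260,203),(211,491),.096);G['amber']=Z(R,(444,190),(378,483),.115);G['wash']=Z(R,(595,188),(537,481),.1);G['white']=Z(R,(743,153),(680,448),.096)
G['carrier'],e1=pose([(-.04,.086),(.04,.086),(.04,-.086),(-.04,-.086)],[Z(L,a,b,.038) for a,b in [((22,26),(16,32)),((250,25),(242,31)),((252,507),(290,514)),((50,508),(85,516))]])
G['rack'],e2=pose([(0,.054),(0,0),(0,-.054)],[Z(L,a,b,.04) for a,b in [((394,148),(397,155)),((393,298),(414,305)),((391,442),(423,447))]])
G['rest'],e3=pose([(0,.04),(0,-.04)],[Z(L,a,b,.03) for a,b in [((680,158),(690,167)),((670,379),(697,384))]])
G['pipette'],e4=pose([(.019,.036),(-.008,.032),(.019,-.091),(-.019,-.085)],[Z(R,a,b,.014) for a,b in [((187,135),(172,413)),((155,110),(134,395)),((75,272),(63,552)),((27,235),(15,517))]])
def P2(n,x,y):
    X,Y,t=G[n];return np.array([X+x*np.cos(t)-y*np.sin(t),Y+x*np.sin(t)+y*np.cos(t)])
E
cat > act.py <<'E'
from fit import *
def best(p,yaws):
    q=observe()['joint_pos'];s=[(np.abs(solve_ik(p,down(y))-q).max(),y) for y in yaws if solve_ik(p,down(y)) is not None]
    return min(s)[1]
def both(y): return [y+k*np.pi for k in(-1,0,1)]
HI=.25
def go(xy,yaw,z=HI):
    p=(*xy,z); y=best(p,both(yaw)); move_ptp(p,down(y)); return y
def pick(xy,yaw,z,w):
    go(xy,yaw); servo_line((*xy,z),max_speed=.2,guard=15); pause(.15); grab(); g=observe()
    print('grip',g['grip_width'].round(4),'want',w,'z',g['tcp_pos'][2].round(4),'t',g['time'].round(1))
    assert abs(g['grip_width']-w)<.007
    servo_line((*xy,HI),max_speed=.2)
def place(xy,yaw,z):
    go(xy,yaw); servo_line((*xy,z+.02),max_speed=.2); pause(.3)
    hit=servo_line((*xy,z-.004),max_speed=.04,guard=5); o=observe(); print('set',hit,o['tcp_pos'].round(4),z,o['ft_force'].round(1))
    ungrasp(); servo_line((*xy,HI),max_speed=.2); print('t',observe()['time'])
E
python3 - <<'E'
from act import *
for k,v in G.items(): print(k,v.round(4))
print(e1,e2,e3,e4, 'pip tip/button in frame')
for z in (Z(R,(254,27),(231,313),.012),Z(R,(31,282),(24,561),.012)):
    d=z-G['pipette'][:2];t=G['pipette'][2];print(d@[np.cos(t),np.sin(t)],d@[-np.sin(t),np.cos(t)])
pick(G['red'],-.5,.046,.028)
place(P2('rack',0,0),G['rack'][2],.052)
snap('wrist','c1')
E
```

```text
red [ 0.4748 -0.0976]
amber [ 0.4302 -0.1848]
wash [ 0.3898 -0.2589]
white [ 0.3659 -0.3359]
carrier [0.438  0.2384 1.0377]
rack [0.4926 0.3142 1.0633]
rest [ 0.5399  0.4106 -5.2047]
pipette [ 0.5536 -0.0319 -2.842 ]
0.6493177471431633 1.438345130062746 0.286030744189647 5.228396721666306 pip tip/button in frame
0.009445079880333818 0.11329399035025656
-0.00018686180602343894 -0.11400160428579957Traceback (most recent call last):
  File "<stdin>", line 6, in <module>
  File "act.py", line 11, in pick
    print('grip',g['grip_width'].round(4),'want',w,'z',g['tcp_pos'][2].round(4),'t',g['time'].round(1))
                 ^^^^^^^^^^^^^^^^^^^^^
AttributeError: 'float' object has no attribute 'round'
```

```bash
sed -i "s/g\['grip_width'\].round(4)/round(g['grip_width'],4)/; s/g\['time'\].round(1)/round(g['time'],1)/" act.py; python3 - <<'E'
from act import *
o=observe();print(o['grip_width'],o['tcp_pos'],o['ft_force'])
assert abs(o['grip_width']-.028)<.006
servo_line((*G['red'],HI),max_speed=.2)
place(P2('rack',0,0),G['rack'][2],.052)
snap('wrist','c1')
E
```

```text
0.026845135226801518 [ 0.47472726 -0.09757291  0.04595661] [ 0.52250811 -0.83787829 -0.3906029 ]
set True [0.4924 0.3143 0.0513] 0.052 [ 0.6 -0.3  0.5]
t 16.7833
```

```bash
python3 - <<'E'
from act import *
pick(G['white'],-.5,.046,.028)
place(P2('rack',0,-.054),G['rack'][2],.052)
p=P2('rack',.0,-.03)+.1*np.array([np.cos(-.53),np.sin(-.53)])
move_ptp((*p,.25),down(1.02)); pause(.2); snap('wrist','c2'); print(observe()['time'])
im=cv2.imread('pics/c2.png')[:330]; cv2.imwrite('pics/c2c.png',im)
E
```

```text
grip 0.027 want 0.028 z 0.046 t 21.6
set True [0.5397 0.2881 0.0514] 0.052 [-0.1  0.3  1.4]
t 29.1333
29.7833
```

View pics/c2c.png

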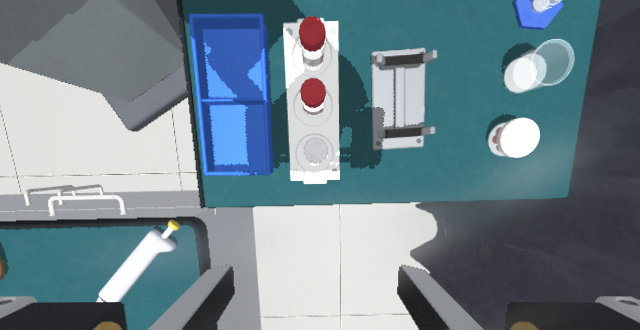

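Both vials stand upright in the rack: red at (313,98), white seen end-on at (316,150). Bottles next.

```bash
python3 - <<'E'
from act import *
pick(G['amber'],-.5,.046,.056)
place(P2('carrier',0,.042),G['carrier'][2],.050)
pick(G['wash'],-.5,.046,.048)
place(P2('carrier',0,-.042),G['carrier'][2],.050)
c=P2('pipette',.003,-.027);d=np.array([np.sin(G['pipette'][2]),-np.cos(G['pipette'][2])])
print(c)
t=1.05+np.pi; p=c-.09*np.array([-np.sin(t),np.cos(t)])
move_ptp((*p,.2),down(t)); pause(.2); snap('wrist','p1'); print(observe()['time'])
cv2.imwrite('pics/p1c.png',cv2.imread('pics/p1.png')[:330])
E
```

```text
grip 0.0556 want 0.056 z 0.046 t 33.5
set True [0.4019 0.2601 0.0495] 0.05 [1.9 1.4 0.4]
t 40.05
grip 0.0478 want 0.048 z 0.046 t 44.0
set True [0.4743 0.2174 0.0495] 0.05 [-0.   0.9  1.3]
t 50.8167
[ 0.54278755 -0.00697329]
53.4083
```

View pics/p1c.png

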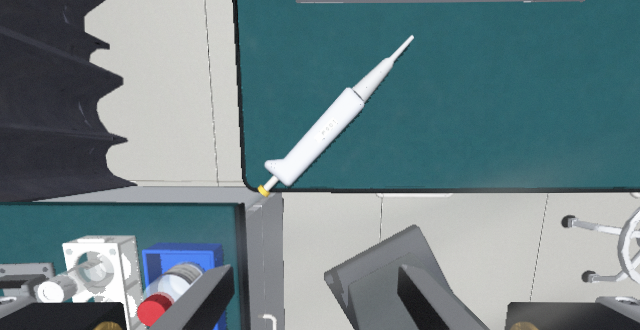

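p1 shows the pipette unmoved: tip (412,37), button (263,190), shoulder corners (346,88) and (363,100), end corner (288,186). I'll compare the fit against it.

```bash
python3 - <<'E'
from act import *
c=cal('p1')
for n,x,y in [('shR',.019,.036),('shL',-.008,.032),('buR',.019,-.091),('hook',-.019,-.085),('bal',.003,-.027)]: print(n,proj(c,[*P2('pipette',x,y),.014])[0].round(1))
im=cv2.imread('pics/p1.png')[0:200,220:440]
for y in(-.09,-.06,-.027,0,.03):
  for x in(-.019+.011*(y+.085)/.117,.019):
    q=(proj(c,[*P2('pipette',x,y),.014])[0]-[220,0])
    im[int(round(q[1])),int(round(q[0]))]=(0,0,255)
cv2.imwrite('pics/p1d.png',cv2.resize(im,None,fx=3,fy=3,interpolation=cv2.INTER_NEAREST))
E
```

```text
shR [365.9 101.8]
shL [345.6  86.4]
buR [288.3 187.7]
hook [266.9 160.9]
bal [315.8 135.7]
```

View pics/p1d.png

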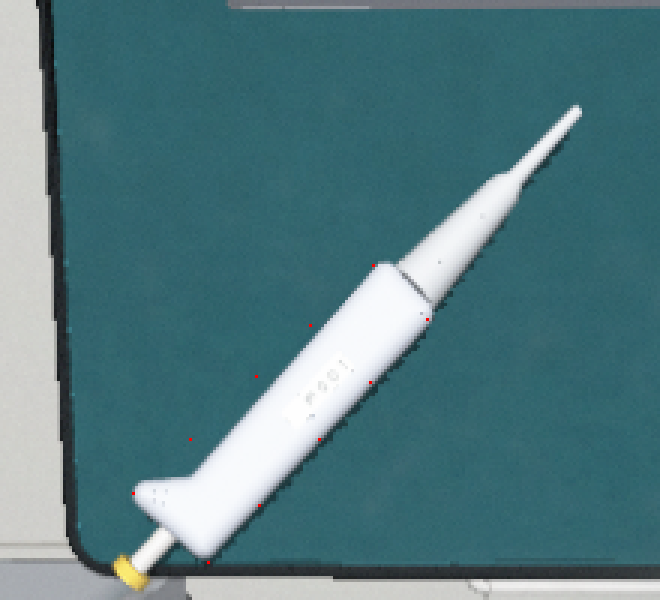

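The fit overlays the handle outline well (dots on the straight edge, hook and shoulder). Picking up the pipette now.

```bash
python3 - <<'E'
from act import *
toolY=lambda:Ro.from_rotvec(observe()['eef_rot']).apply([0,1,0])[:2]
th=G['pipette'][2]; c=P2('pipette',.003,-.027)
pick(c,th,.003,.033)
s=np.sign(toolY()@[np.cos(th),np.sin(th)])
go((.44,.0),th)
go((.46,.25),G['rest'][2])
px=s*toolY(); xy=G['rest'][:2]+.002*px; print(s,px,xy,observe()['grip_width'],observe()['time'])
t=calibration('wrist'); snap('wrist','held')
E
python3 -c "
import cv2;cv2.imwrite('pics/heldc.png',cv2.imread('pics/held.png'))"
```

```text
grip 0.0004 want 0.033 z 0.003 t 57.1Traceback (most recent call last):
  File "<stdin>", line 4, in <module>
  File "act.py", line 12, in pick
    assert abs(g['grip_width']-w)<.007
           ^^^^^^^^^^^^^^^^^^^^^^^^^^^
AssertionError
[ WARN:0@0.014] global loadsave.cpp:275 findDecoder imread_('pics/held.png'): can't open/read file: check file path/integrity
Traceback (most recent call last):
cv2.error: OpenCV(4.12.0) /io/opencv/modules/imgcodecs/src/loadsave.cpp:1146: error: (-215:Assertion failed) !_img.empty() in function 'imwrite'
```

```bash
cat > seg.py <<'E'
from h import *
def seg(name,cx,cy,r=150):
    im=cv2.imread(f'pics/{name}.png'); hsv=cv2.cvtColor(im,cv2.COLOR_BGR2HSV)
    m=((hsv[...,1]<45)&(hsv[...,2]>150)).astype(np.uint8)
    n,l,s,ce=cv2.connectedComponentsWithStats(m)
    for i in range(1,n):
        if s[i,4]>120 and np.hypot(*(ce[i]-[cx,cy]))<r: print(name,i,s[i],ce[i].round(1))
    return l
E
python3 - <<'E'
from seg import *
o=observe();print(o['tcp_pos'],o['eef_rot'],o['ft_force'],o['grasp_force'],o['grip_width'])
snap('top','t_a')
servo_line((*o['tcp_pos'][:2],.25),max_speed=.2); print(observe()['ft_force'],observe()['grip_width'])
ungrasp()
t=1.05+np.pi; c=np.array([.5428,-.007]); p=c-.09*np.array([-np.sin(t),np.cos(t)])
move_ptp((*p,.2),down(t)); pause(.2); snap('wrist','p2'); snap('top','t_b');print(observe()['time'])
seg('p1',315,135);seg('p2',315,135);seg('top0',310,225,40);seg('t_b',310,225,40)
a,b=[cv2.imread(f'pics/{k}.png')[:330] for k in('p1','p2')]
print('diff px', (cv2.absdiff(a,b).max(2)>40).sum())
E
```

```text
[ 0.54277027 -0.00696724  0.0029903 ] [ 2.52809145e+00 -1.86502861e+00 -7.45503394e-05] [ 0.5042035  -0.54391575 -0.20181345] 0.0 0.0004232515513090849
[-0.30337294 -0.21046399  0.07907994] 0.000619054618673087
60.9417
p1 1 [   40     0   227   212 27413] [170.3 101.3]
p1 5 [ 264   35  150  156 3863] [329.  124.2]
p2 1 [   34     0   233   213 27545] [170.3 102. ]
p2 11 [ 264   36  149  156 3836] [328.8 125.4]
top0 28 [278 215  66  21 412] [306.5 225.1]
t_b 44 [312 215  32  13 168] [322.9 220.5]
diff px 4263
```

```bash
python3 - <<'E'
from seg import *
print([(cal(k)['t']).round(4) for k in('p1','p2')])
for k,i in(('p1',5),('p2',11)):
    l=seg(k,329,125,20); m=(l==i).astype(np.uint8); cn=max(cv2.findContours(m,0,2)[0],key=cv2.contourArea); print(cv2.minAreaRect(cn))
    p=cn[:,0]; print('tip',p[p[:,0].argmax()],'hook',p[p[:,0].argmin()],'low',p[p[:,1].argmax()])
a,b=[cv2.imread(f'pics/{k}.png')[20:210,230:440] for k in('p1','p2')]
cv2.imwrite('pics/cmp.png',cv2.resize(np.hstack([a,b]),None,fx=1.9,fy=1.9))
E
```

```text
[array([0.2645, 0.3429, 0.4981]), array([0.2651, 0.3436, 0.4984])]
p1 5 [ 264   35  150  156 3863] [329.  124.2]
((341.1468505859375, 114.9041748046875), (33.231109619140625, 212.5125732421875), 47.65419387817383)
tip [413  38] hook [264 185] low [266 190]
p2 11 [ 264   36  149  156 3836] [328.8 125.4]
((340.895751953125, 116.17727661132812), (33.16562271118164, 211.77349853515625), 47.65419387817383)
tip [412  40] hook [264 186] low [267 191]
```

```bash
python3 - <<'E'
from act import *
th=G['pipette'][2]; c=P2('pipette',.003,-.027)
go(c,th); servo_line((*c,.02),max_speed=.25); servo_line((*c,-.002),max_speed=.03,guard=6)
o=observe();print(o['tcp_pos'],o['ft_force'],o['time']); snap('wrist','g1'); snap('scene','g1s')
grab(); o=observe(); print(o['grip_width'],o['grasp_force'],o['ft_force'],o['tcp_pos'][2],o['time']); snap('wrist','g2'); snap('scene','g2s')
a,b=[cv2.resize(cv2.imread(f'pics/{k}.png'),(400,300)) for k in('g1','g2')]
s,r=[cv2.resize(cv2.imread(f'pics/{k}.png')[160:280,280:440],(400,300),interpolation=cv2.INTER_CUBIC) for k in('g1s','g2s')]
cv2.imwrite('pics/g.png',np.vstack([np.hstack([a,b]),np.hstack([s,r])]))
E
```

```text
[ 0.54294302 -0.00701178 -0.00189486] [-0.17910057 -0.40631129  0.5184811 ] 63.5917
0.0005987842456240438 23.82646617977116 [-13.28468907   3.08232546  43.44349991] 0.006203679613291227 65.15
```

View pics/g.png

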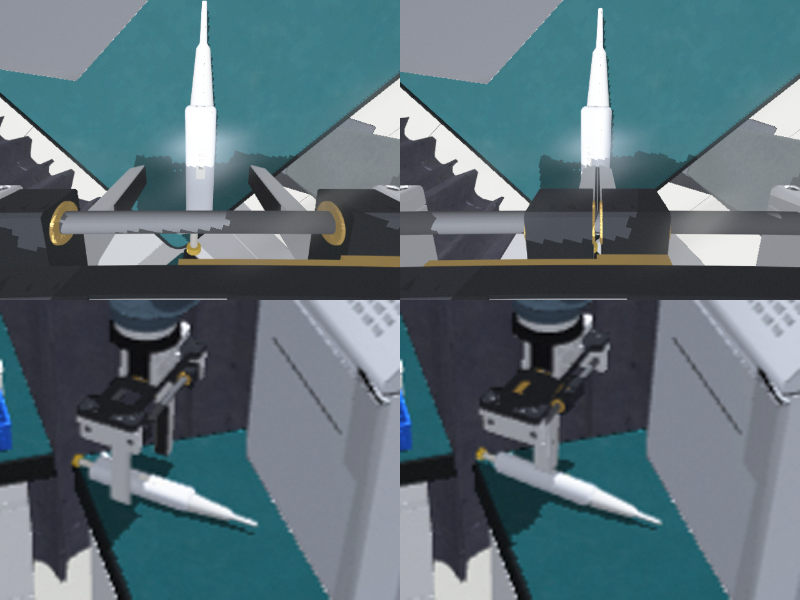

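The last picture shows the fingers closed above the pipette. They rode up its top with 43 N of lift, and there was no bench contact at z = −2 mm. So the bench really does lie about 5 mm lower, as the triangulated heights said. I'll lift, check that the pipette hasn't moved, then feel for the bench.

```bash
python3 - <<'E'
from act import *
from seg import seg
o=observe(); servo_line((*o['tcp_pos'][:2],.2),max_speed=.25); ungrasp()
t=1.05+np.pi; c=np.array([.5428,-.007]); p=c-.09*np.array([-np.sin(t),np.cos(t)])
move_ptp((*p,.2),down(t)); pause(.2); snap('wrist','p3')
seg('p2',329,125,20);l=seg('p3',329,125,20)
i=l[125,329]; cn=max(cv2.findContours((l==i).astype(np.uint8),0,2)[0],key=cv2.contourArea); print(cv2.minAreaRect(cn),cal('p3')['t'])
th=G['pipette'][2]; c=P2('pipette',.003,-.027)
go(c,th,.06); servo_line((*c,.005),max_speed=.2); pause(.2); hit=servo_line((*c,-.012),max_speed=.02,guard=4); o=observe();print('bench',hit,o['tcp_pos'],o['ft_force'],o['time'])
E
```

```text
p2 11 [ 264   36  149  156 3836] [328.8 125.4]
p3 11 [ 265   36  148  157 3851] [329.3 125.5]
((341.17578125, 115.86160278320312), (32.55604553222656, 212.5534210205078), 46.92195510864258) [0.26487725 0.34310268 0.49818502]
bench False [ 0.54288959 -0.00698687 -0.01190777] [-0.21399774  0.38656996  0.36037922] 70.9417
```

```bash
python3 - <<'E'
from act import *
toolY=lambda:Ro.from_rotvec(observe()['eef_rot']).apply([0,1,0])[:2]
th=G['pipette'][2]; c=P2('pipette',.003,-.027)
servo_line((*c,-.010),max_speed=.02); grab(); o=observe(); print(o['grip_width'],o['grasp_force'],o['ft_force'],o['tcp_pos'])
assert .026<o['grip_width']<.040
servo_line((*c,.02),max_speed=.1); pause(.2); o=observe(); print(o['grip_width'],o['ft_force'],o['torque'])
s=np.sign(toolY()@[np.cos(th),np.sin(th)])
servo_line((*c,HI),max_speed=.2)
go((.44,.0),th); go((.46,.25),G['rest'][2])
px=s*toolY(); print('s',s,px,'grip',observe()['grip_width'],observe()['time'])
snap('wrist','held'); snap('scene','helds')
E
```

```text
0.03196482970189341 29.62478202798593 [-1.28809967 -0.19344591  0.13975154] [ 0.54272613 -0.00697375 -0.01001407]
0.032085244818217534 [-1.02871808 -0.39997389 -0.47958826] [0.06270417 0.10040512 0.02887986]
s 1.0 [-0.47391956 -0.88056773] grip 0.03220572876699829 75.6
```

```bash
python3 - <<'E'
from seg import *
for k in('g1','held'):
    im=cv2.imread(f'pics/{k}.png').astype(int)
    for r in(8,40,80,120,150,190,230):
        row=im[r,270:390]; m=(row.min(1)>165); x=np.where(m)[0]
        print(k,r,(x.min()+270,x.max()+270,len(x)) if len(x) else None)
E
```

```text
g1 8 (np.int64(323), np.int64(330), 8)
g1 40 (np.int64(321), np.int64(330), 10)
g1 80 (np.int64(314), np.int64(335), 22)
g1 120 (np.int64(310), np.int64(338), 29)
g1 150 (np.int64(306), np.int64(340), 35)
g1 190 (np.int64(296), np.int64(345), 50)
g1 230 (np.int64(297), np.int64(344), 48)
held 8 (np.int64(270), np.int64(368), 97)
held 40 (np.int64(270), np.int64(366), 96)
held 80 (np.int64(270), np.int64(363), 94)
held 120 (np.int64(309), np.int64(338), 30)
held 150 (np.int64(270), np.int64(389), 56)
held 190 (np.int64(270), np.int64(389), 79)
held 230 (np.int64(270), np.int64(389), 79)
```

The pipette is held straight: its edges at row 120 are 309–338 now and were 310–338 before the grip. Placing it on the rest.

```bash
python3 - <<'E'
from act import *
yaw=G['rest'][2]; px=Ro.from_rotvec(observe()['eef_rot']).apply([0,1,0])[:2]
xy=G['rest'][:2]+.002*px
go(xy,yaw); servo_line((*xy,.045),max_speed=.2); pause(.3)
hit=servo_line((*xy,.012),max_speed=.04,guard=5); o=observe(); print('set',hit,o['tcp_pos'],o['ft_force'],o['torque'])
if hit:
    ungrasp(); servo_line((*xy,HI),max_speed=.2)
    p=G['rack'][:2]+.13*np.array([np.cos(-.53),np.sin(-.53)]); move_ptp((*p,.25),down(1.02)); pause(.3); snap('wrist','f1'); snap('scene','f1s'); print(observe()['time'])
E
```

```text
set True [0.53865762 0.40836987 0.0192901 ] [ 1.5123753  -0.61620144  1.67597937] [-0.14329085  0.14094004 -0.11690477]
84.1167
```

Contact came at the expected height (19.3 against 20 mm). My picture allowance is used up, so I'll check the final state numerically from f1.

```bash
python3 - <<'E'
from act import *
c=cal('f1');im=cv2.imread('pics/f1.png')
for n,xy,z in [('red vial',P2('rack',0,0),.097),('white vial',P2('rack',0,-.054),.097),('vial_b',P2('rack',0,.054),.097),('amber',P2('carrier',0,.042),.113),('wash',P2('carrier',0,-.042),.098)]:
    q=proj(c,[*xy,z])[0].round().astype(int);print(n,q,cv2.mean(im[q[1]-2:q[1]+3,q[0]-2:q[0]+3])[:3])
# pipette width profile across rest x at several rest y
t=G['rest'][2]
for y in (-.15,-.13,-.10,-.075,-.055,-.04,-.02,0,.02,.04,.055,.065,.08):
    xs=np.arange(-.05,.0501,.001);uv=proj(c,[[*P2('rest',x,y),.037] for x in xs]).round().astype(int)
    ok=(uv[:,1]<480)&(uv[:,1]>=0); v=np.array([im[b,a].min() if o else 0 for (a,b),o in zip(uv,ok)])
    w=xs[v>170]; print(y,(w.min().round(3),w.max().round(3),len(w)) if len(w) else None)
print(observe()['time'])
E
```

```text
red vial [312  95] (59.88, 52.64, 153.72)
white vial [315 151] (208.76, 204.72, 201.92000000000002)
vial_b [310  33] (57.88, 51.28, 147.72)
amber [209  33] (55.32, 55.88, 56.04)
wash [222 132] (97.64, 86.84, 243.04)
-0.15 (np.float64(-0.05), np.float64(0.039), 90)
-0.13 (np.float64(-0.05), np.float64(0.014), 64)
-0.1 (np.float64(-0.009), np.float64(0.003), 13)
-0.075 (np.float64(-0.012), np.float64(0.006), 19)
-0.055 (np.float64(-0.027), np.float64(0.022), 44)
-0.04 (np.float64(-0.015), np.float64(0.035), 33)
-0.02 (np.float64(-0.026), np.float64(0.021), 40)
0 (np.float64(-0.036), np.float64(0.021), 47)
0.02 (np.float64(-0.037), np.float64(0.021), 51)
0.04 (np.float64(-0.031), np.float64(0.034), 36)
0.055 (np.float64(-0.016), np.float64(0.016), 33)
0.065 (np.float64(-0.015), np.float64(0.021), 37)
0.08 (np.float64(-0.003), np.float64(0.004), 8)
84.1167
```

```bash
python3 -c "
from station import *
print(sign_off())"
```

```text
the job is handed in; nothing more can be done
None
```

The job is handed in at 84 s: both vials are in the rack, both bottles in the carrier, and the pipette lies across its rest after two missed grasps (the wrist reading reached about 44 N on the second), with final placement checked only by sampling the last camera image in code.

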